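Close up the die-grinder case

ROBOT

A 6-joint arm with a two-finger parallel gripper is mounted at the origin on the work surface. World frame = base frame: x ahead of the robot, y to its left, z up, the work surface at z = 0. Lengths are in m, angles in rad, forces in N, time in s.
With the tool pointing down it reaches from about 0.375 to 0.9 m from the base axis. Payload 3.1 kg.
Tool frame: the origin (TCP) lies midway between the tips of the shut fingers; the grasp point (between the pads) lies 19 mm behind it; z points along the fingers, y is the direction in which the jaws open and shut (so a half turn about z gives the same grasp; the last joint's range is limited). The gripper opens to 85 mm and grips with 20 to 120 N. Pads are 22 mm wide; open, the fingers measure 114 mm over their backs; the gripper's body (76 mm by 85 mm) begins 54 mm behind the grasp point. The pads swing forward as they close: fully open they stand 13 mm farther back than shut.
Start: joints at [-1.403, 0.527, 1.433, -0, 1.181, -0.178], TCP at [0.212, -0.588, 0.231] pointing down, gripper open.
Joint ranges: [-3.08, 3.08], [-0.75, 2.2], [0.22, 2.44], [-1.43, 4.57], [0, 2.65], [-2.85, 2.85]. Speed limits (rad/s): [2.79, 2.79, 3.14, 3.14, 3.14, 3.14].

INTERFACE

Orientations are given as a rotation vector (axis times angle).
In Python, from workcell import * gives the robot as it stands.
- The arm moves only by the shell command python3 -m jog 'ROWS'. ROWS is JSON, a list that holds one entry, the list of rows, each a list of 7 numbers: the turn, a rotation vector about the tool's x, y, z in degrees, then the shift along the tool's x, y, z in mm, then the opening, from -1 (shut) to 1 (fully open). A call has 1 to 12 rows; each row is the pose to reach, as a shift and turn from the pose measured when the call began, along the tool's axes at that moment; what a row does not reach only later rows make up. A row lasts 1/12 s, in which the tool goes at most 41.7 mm and 7.16 degrees, less where a joint would pass 70% of its speed; a pose out of reach is approached as far as the arm can. A call with a gripper value outside its range is refused whole. The fingers move at their own pace and stop on an object; the grip force is fixed at half the most. Time passes only in rows, so rows that repeat a pose let the fingers close. It gives the time, the measured TCP pose, the force and the opening at its end, in the units of the state.
- state(): the state, without advancing time (a new reading comes with each control period).
- get_image(name): name is "scene" or "top"; returns (picture, depth): 384x512x3 uint8, red, green, blue; 384x512 float32, m along the optical axis (not along the pixel's ray), 0 where there is no reading.
- camera_params(name): a dict with "fx", "fy", "cx", "cy" (pixels), "pose" (4x4, takes a point from camera to world coordinates). Camera axes: x right, y up, looking along -z (the intrinsics and any distortion apply to the point x, -y, -z); pixel columns grow to the right and rows downward; lengths in m; the calibration is good to about 2 mm. A picture is of the moment at which its call begins. camera_params takes no time and is no camera call.
- finish_job(): hands the job in, once; it reports no verdict.
Trained networks look in the newest picture that a camera, given by its name, has taken for a name from the list of things; names that differ only in an ending like _2 or _b are one class to them, and where a whole thing is asked for, a point or a joint stands for the part that bears it (a point fixed in the world has none). Each returns a list of dicts, best first, with "confidence" (0 to 1); they miss things now and then, are a little off and sometimes report something else, mostly with a low value. They report only what shows in the picture. A call takes as long as a camera call.
- look_for(name, camera): "bbox" ([left, top, width, height] in pixels, round what is visible of it).
The state is a dict: "time": time; "joint_positions": joint angles; "qvel": joint speeds; "effort": joint torques, N m; "tool_pos": TCP position; "tcp_rot": TCP orientation; "force": force on the tool from outside, world axes, zero at the start; "ft_torque": the same for the moment, N m; "width": opening from 0.0 (shut) to 1.0 (fully open).
Only numpy, scipy, OpenCV 4.12 (cv2) and the standard library are available. Lean on these libraries where they do the work, as an engineer would, in place of code of your own. Each camera call takes 0.05 s, during which the arm holds its last target. There are 200 camera calls.

TASK

Close up the die-grinder case on the bench: first push the compartment flap that is standing up inside it all the way down so that it lies flat over the bits, then swing the case lid over and press it fully shut. Only push with the fingertips or the outside of the fingers: do not grip or lift anything or push on the inside of the lid or the underside of the flap, ease the lid down without slamming it, and leave the grinder, the spray cans and the tape measure where they are.

Things in the scene. Friction and masses are not known exactly. Their poses are not given: they have to be found in the camera images.
- case: Lower shell of a grey plastic case, fixed to the bench, open on top: 216 (its x) by 306 (its y) by 65 mm high, walls 4 mm. Origin: centre of its underside, on the bench. Handle and two open latches stick out 37 mm from its -x side, 23 to 60 mm up; the lid hinge runs along its +x side. +y end: bit compartment (at -x) and an open bay with a stack of sanding discs (at +x); -y end: well with the grinder.
- lid (a joint): Lid angle, rad: 0 = shut, flush on the case; 1.57 = straight up; 1.6 to 1.9 at the start (leaning back, away from the case); stop at 1.95. Stiff hinge: the lid stays where it is left, needs 0.5 to 4 N at its free edge and must be pushed all the way down. It jams on the flap if that still stands. The lid's inside is lined in black: not to be pushed or gripped.
- lid_hinge (a point): Middle of the lid's hinge axis (which runs along the case's y), at the rim of the case, 65 mm above the bench. Axes as the case: the shut lid extends 216 mm from here to -x, is 306 mm wide in y, and its flat outer face lies 29 mm above the axis; the lid is a shell 29 mm deep with 3 mm walls.
- lid_edge (a point): Point on the lid's outer face (on top when shut, the back of the lid when it stands open), half-way along the free edge and 20 mm in from it: 196 mm from the hinge axis along the lid. Turns with the lid: z points outward from the outer face, x from the free edge towards the hinge.
- flap (a joint): Angle of the compartment flap, rad: 0 = flat over the bit compartment; 1.57 = straight up; 1.6 to 1.75 at the start (leaning a little towards the grinder); stop at 1.75. The hinge has friction: the flap stays where it is left, needs 0.5 to 2 N at its free edge and must be pushed right down. Its black underside is not to be pushed or gripped.
- flap_hinge (a point): Middle of the flap's hinge axis, 56 mm above the bench; the axis runs along the case's x. Its axes are those of the case: the folded flap extends from here 91 mm to +y over the bit compartment, is 114 mm wide in x, and its upper face lies 3 mm above the axis (6 mm below the rim of the case).
- flap_edge (a point): Point on the flap's upper face (on top when folded, facing the grinder when it stands), half-way along its free edge and 15 mm in from it: 76 mm from the hinge axis. Turns with the flap: z points out of the upper face, y from the hinge to the free edge. A lip 40 mm wide and 3 mm high runs along the very edge.
- grinder_center (a point): Centre of an air die grinder, 164 mm long, barrel 38 mm in diameter, lying loose along the case's y in a cradle in the well; the point lies 31 mm above the bench, its top 56 mm. Stays where it is.
- can_a: Standing spray can, 52 mm in diameter, 155 mm high; origin at the centre of its underside. Stays where it is.
- can_b: A second standing spray can, 52 mm in diameter, 155 mm high; origin at the centre of its underside. Stays where it is.
- tape: Tape measure, 68 (its x) by 38 (its y) by 66 mm high, the hook 53 mm from its centre to +x; origin at the centre of its underside. Stays where it is.

How it is judged:
By the outcome, as a careful person would: the job done as asked, in the order asked, and still so for the second after the job is handed in, with the robot touching nothing.
It also fails if it takes over 64 s, if anything falls off the work surface, if the arm or the gripper's body presses on something with over 40 N, if the wrist force passes 120 N, or if a joint passes its speed limit or range.

## Working session

There is one attempt and no reset: what is moved stays moved. The work goes in short steps, Python scripts to look and compute and a shell command to move; the robot and the scene stay as the last step left them, time stands still between calls to the robot, and variables do not carry over. Pictures are saved under pics/ and viewed, about 8 in all and at most 12, crops included, and the job is handed in when it is done.

```bash
mkdir -p pics; cat > h.py <<'E'
from workcell import *
import numpy as np, cv2
from scipy.spatial.transform import Rotation as R
def cloud(n):
    im,d=get_image(n); c=camera_params(n)
    v,u=np.mgrid[:384,:512]
    p=np.stack([(u-c['cx'])/c['fx']*d,-(v-c['cy'])/c['fy']*d,-d],-1)
    T=np.array(c['pose']); w=p@T[:3,:3].T+T[:3,3]; w[d==0]=np.nan
    return im,w
E
python3 - <<'E'
from h import *
for n in ("scene","top"):
    im,w=cloud(n); np.save(n+'.npy',w); cv2.imwrite(f'pics/{n}0.png',cv2.cvtColor(im,cv2.COLOR_RGB2BGR))
    c=camera_params(n); print({k:np.round(c[k],3).tolist() for k in c})
    for k in ("case","lid","flap","grinder_center","can_a","tape"):
        print(n,k,[(np.round(o['bbox']).tolist(),round(o['confidence'],2)) for o in look_for(k,n)][:3])
s=state();print(s)
E
```

```text
{'fx': 397.744, 'fy': 397.744, 'cx': 258.364, 'cy': 204.159, 'pose': [[-0.836, -0.397, 0.379, 0.858], [0.549, -0.603, 0.579, 0.594], [-0.002, 0.692, 0.722, 0.673], [0.0, 0.0, 0.0, 1.0]]}
scene case [([142.0, 47.0, 184.0, 201.0], 0.59)]
scene lid []
scene flap [([222.0, 150.0, 20.0, 63.0], 0.74)]
scene grinder_center [([237.0, 157.0, 55.0, 21.0], 0.55)]
scene can_a [([269.0, 294.0, 36.0, 74.0], 0.78), ([317.0, 259.0, 40.0, 74.0], 0.77)]
scene tape [([351.0, 256.0, 34.0, 48.0], 0.69)]
{'fx': 374.536, 'fy': 374.536, 'cx': 252.145, 'cy': 192.699, 'pose': [[-0.027, 0.996, -0.085, 0.462], [-1.0, -0.026, 0.017, 0.128], [0.015, 0.085, 0.996, 0.931], [0.0, 0.0, 0.0, 1.0]]}
top case [([234.0, 124.0, 188.0, 173.0], 0.61), ([338.0, 122.0, 85.0, 176.0], 0.39)]
top lid [([336.0, 122.0, 83.0, 174.0], 0.93)]
top flap [([258.0, 167.0, 54.0, 13.0], 0.7)]
top grinder_center [([296.0, 195.0, 24.0, 66.0], 0.56)]
top can_a [([123.0, 175.0, 35.0, 27.0], 0.63), ([116.0, 120.0, 41.0, 36.0], 0.61)]
top tape [([142.0, 206.0, 22.0, 36.0], 0.66)]
{'time': 0.7, 'joint_positions': array([-1.40250903e+00,  5.27408720e-01,  1.43268110e+00, -3.50975811e-05,
        1.18139223e+00, -1.78458696e-01]), 'qvel': array([ 0.00061652, -0.00053712, -0.00027423, -0.00048999, -0.00092859,
       -0.00065493]), 'effort': array([-2.58178225e-04, -4.42168021e+01, -1.78385693e+01, -1.30661606e-04,
        7.59323866e-04, -6.86579966e-06]), 'tool_pos': array([ 0.21244097, -0.58777876,  0.23137257]), 'tcp_rot': array([ 3.09438311e+00,  5.41944370e-01, -5.18860121e-05]), 'force': array([-0.49191209, -0.60554965, -0.33610379]), 'ft_torque': array([-0.02134675, -0.02119854,  0.00276121]), 'width': 1.000554201876994}
```

View pics/scene0.png

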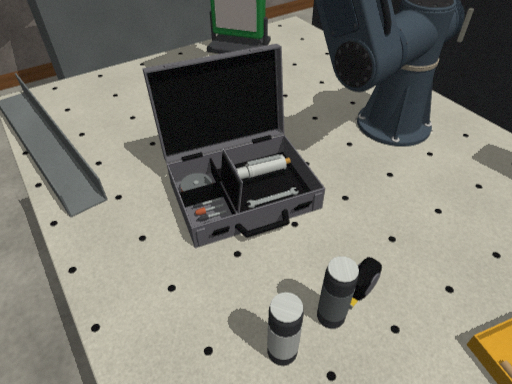

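View pics/top0.png

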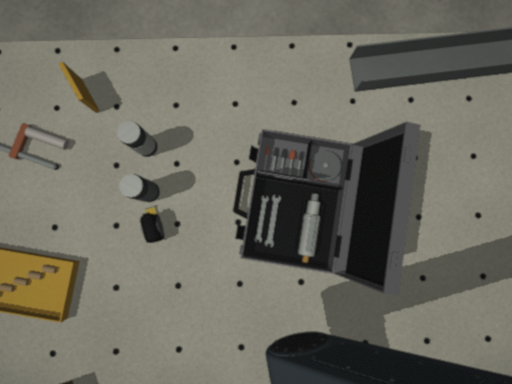

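Both views show the case open. In the top view the handle is on the left (pixel 242,193), the lid on the right (375,210), the bits at the top left (285,160) and the flap edge at about (285,173). The cans and tape measure are well away to the left, and case +x is roughly world -y.

```bash
python3 - <<'E'
from h import *
from scipy.optimize import minimize
w=np.load('top.npy'); s=np.load('scene.npy')
# rim
v,u=np.mgrid[:384,:512]
m=(np.abs(w[...,2]-.065)<.004)&(u>235)&(u<360)&(v>120)&(v<290)
P=w[m][:,:2]; print(len(P), P.min(0),P.max(0))
def cost(q):
    a,x,y=q; c,si=np.cos(a),np.sin(a)
    d=(P-[x,y])@np.array([[c,-si],[si,c]])
    e=np.abs(np.maximum(np.abs(d[:,0])-106,-9)) if 0 else np.minimum(np.abs(np.abs(d[:,0])-.106),np.abs(np.abs(d[:,1])-.151))
    out=np.maximum(np.abs(d[:,0])-.108,0)+np.maximum(np.abs(d[:,1])-.153,0)
    return np.minimum(e+out,.012).sum()
best=None
for a in np.radians(np.arange(-105,-75,2)):
  for dx in(-.02,0,.02):
    for dy in (-.02,0,.02):
      c=(P.min(0)+P.max(0))/2+[dx,dy]
      r=minimize(cost,[a,*c],method='Nelder-Mead',options=dict(xatol=1e-5,fatol=1e-6,maxiter=600))
      if best is None or r.fun<best.fun: best=r
a,x,y=best.x; print('yaw',np.degrees(a),x,y,best.fun/len(P))
C=np.eye(4);C[:3,:3]=R.from_euler('z',a).as_matrix();C[:3,3]=[x,y,0];np.save('C.npy',C)
loc=lambda W:(W-C[:3,3])@C[:3,:3]
for nm,W in(('top',w),('scene',s)):
    L=loc(W).reshape(-1,3); L=L[~np.isnan(L[:,0])]
    q=L[(L[:,0]>.095)&(L[:,0]<.25)&(np.abs(L[:,1])<.16)&(L[:,2]>.09)&(L[:,2]<.32)]
    print(nm,'lid',len(q),q.min(0).round(3),q.max(0).round(3))
    for z in np.arange(.1,.3,.03):
        t=q[np.abs(q[:,2]-z)<.01]
        if len(t): print(' z%.2f x'%z,np.percentile(t[:,0],[2,50,98]).round(3), 'y',np.percentile(t[:,1],[1,99]).round(3))
    f=L[(L[:,0]>-.1)&(L[:,0]<.03)&(np.abs(L[:,1])<.12)&(L[:,2]>.072)&(L[:,2]<.17)]
    print(nm,'flap',len(f))
    for z in np.arange(.08,.16,.01):
        t=f[np.abs(f[:,2]-z)<.005]
        if len(t): print(' z%.2f y'%z,np.percentile(t[:,1],[2,50,98]).round(3),'x',np.percentile(t[:,0],[2,98]).round(3),len(t))
E
```

```text
1930 [ 0.34547054 -0.14183784] [0.68563048 0.14280988]
yaw -100.30777503023143 0.5131047522213413 -0.010252465059283355 0.006865481796206279
top lid 8288 [ 0.095 -0.155  0.09 ] [0.155 0.152 0.284]
 z0.10 x [0.102 0.118 0.121] y [-0.151  0.149]
 z0.13 x [0.103 0.123 0.127] y [-0.152  0.149]
 z0.16 x [0.108 0.129 0.132] y [-0.152  0.149]
 z0.19 x [0.112 0.134 0.137] y [-0.152  0.149]
 z0.22 x [0.118 0.139 0.143] y [-0.152  0.149]
 z0.25 x [0.117 0.124 0.135] y [-0.154  0.151]
 z0.28 x [0.124 0.138 0.153] y [-0.152  0.149]
top flap 159
 z0.08 y [0.045 0.045 0.045] x [-0.015 -0.015] 1
 z0.09 y [0.043 0.044 0.045] x [-0.084 -0.034] 2
 z0.10 y [0.043 0.043 0.043] x [-0.095 -0.017] 2
 z0.11 y [0.041 0.041 0.041] x [-0.033 -0.033] 1
 z0.12 y [0.041 0.041 0.042] x [-0.093 -0.016] 3
 z0.13 y [0.039 0.04  0.04 ] x [-0.09  -0.016] 5
 z0.14 y [0.036 0.043 0.045] x [-0.098 -0.018] 82
 z0.15 y [0.036 0.039 0.041] x [-0.096 -0.011] 61
scene lid 10432 [ 0.096 -0.155  0.09 ] [0.155 0.152 0.28 ]
 z0.10 x [0.105 0.118 0.122] y [-0.152  0.151]
 z0.13 x [0.101 0.123 0.127] y [-0.152  0.151]
 z0.16 x [0.107 0.129 0.133] y [-0.152  0.151]
 z0.19 x [0.112 0.134 0.138] y [-0.152  0.151]
 z0.22 x [0.117 0.139 0.143] y [-0.152  0.151]
 z0.25 x [0.124 0.144 0.149] y [-0.152  0.151]
 z0.28 x [0.122 0.132 0.153] y [-0.151  0.15 ]
scene flap 497
 z0.08 y [0.051 0.052 0.053] x [-0.097 -0.018] 55
 z0.09 y [0.05  0.051 0.052] x [-0.094 -0.015] 52
 z0.10 y [0.048 0.049 0.05 ] x [-0.099 -0.016] 56
 z0.11 y [0.047 0.048 0.049] x [-0.097 -0.022] 53
 z0.12 y [0.046 0.047 0.048] x [-0.095 -0.02 ] 58
 z0.13 y [0.045 0.046 0.047] x [-0.099 -0.017] 64
 z0.14 y [0.036 0.042 0.046] x [-0.098 -0.015] 125
 z0.15 y [0.039 0.04  0.041] x [-0.096 -0.013] 22
```

```bash
cat >> h.py <<'E'
def where(q=True):
    s=state();C=np.load('C.npy');T=R.from_rotvec(s['tcp_rot']).as_matrix()
    print('t',round(s['time'],2),'case xyz mm',((s['tool_pos']-C[:3,3])@C[:3,:3]*1e3).round(1),'F(case)',(s['force']@C[:3,:3]).round(1),'w',round(s['width'],2))
    print('tool axes in case (cols)\n',(C[:3,:3].T@T).round(3),'j',s['joint_positions'].round(2))
E
python3 -m jog '[[[0,0,0,0,0,-40,-1],[0,0,0,0,0,-80,-1],[0,0,0,0,0,-120,-1],[0,0,0,0,0,-150,-1],[0,0,30.2,495,-486,-150,-1],[0,0,30.2,495,-486,-150,-1],[0,0,30.2,495,-486,-150,-1],[0,0,30.2,495,-486,-150,-1],[0,0,30.2,495,-486,-150,-1],[0,0,30.2,495,-486,-150,-1],[0,0,30.2,495,-486,-150,-1],[0,0,30.2,495,-486,-150,-1]]]' ; python3 -c "from h import *;where()"
```

```text
time: 1.7
tool_pos: [0.3571, -0.2853, 0.3816]
tcp_rot: [3.128, -0.284, 0.001]
force: [1.7, -0.2, 0.2]
width: 0.002
t 1.7 case xyz mm [ 298.5 -104.3  381.6] F(case) [-0.1  1.7  0.2] w 0.0
tool axes in case (cols)
 [[ 0.001  1.     0.   ]
 [ 1.    -0.001  0.001]
 [ 0.001  0.    -1.   ]] j [-0.92  0.13  1.61  0.    1.4   0.83]
```

```bash
python3 -m jog '[[[0,0,0,99,-345,0,-1],[0,0,0,99,-345,0,-1],[0,0,0,99,-345,0,-1],[0,0,0,99,-345,0,-1],[0,0,0,99,-345,0,-1],[0,0,0,99,-345,0,-1],[0,0,0,99,-345,0,-1],[0,0,0,99,-345,0,-1],[0,0,0,99,-345,0,-1],[0,0,0,99,-345,0,-1],[0,0,0,99,-345,0,-1],[0,0,0,99,-345,0,-1]]]' ; python3 -c "from h import *;where()"
```

```text
time: 2.7
tool_pos: [0.5161, 0.0359, 0.3814]
tcp_rot: [3.128, -0.283, -0.0]
force: [-0.3, 0.5, 0.2]
width: 0.004
t 2.7 case xyz mm [-45.9  -5.3 381.4] F(case) [-0.4 -0.4  0.2] w 0.0
tool axes in case (cols)
 [[ 0.001  1.     0.001]
 [ 1.    -0.001  0.   ]
 [ 0.     0.001 -1.   ]] j [-0.15  0.23  1.48 -0.    1.43  1.61]
```

```bash
python3 -m jog '[[[0,0,0,0,0,40,-1],[0,0,0,0,0,80,-1],[0,0,0,0,0,120,-1],[0,0,0,0,0,160,-1],[0,0,0,0,0,195,-1],[0,0,0,0,0,225,-1],[0,0,0,0,0,245,-1],[0,0,0,0,0,257,-1],[0,0,0,0,0,257,-1],[0,0,0,0,0,257,-1]]]' ; python3 -c "
from h import *;where()
im,w=cloud('scene');cv2.imwrite('pics/s1.png',cv2.resize(cv2.cvtColor(im,cv2.COLOR_RGB2BGR)[60:260,110:350],None,fx=3,fy=3))"
```

```text
time: 3.53
tool_pos: [0.5157, 0.0342, 0.1243]
tcp_rot: [3.127, -0.287, -0.002]
force: [-0.4, 0.4, -0.5]
width: -0.003
t 3.53 case xyz mm [-44.2  -5.4 124.3] F(case) [-0.3 -0.4 -0.5] w -0.0
tool axes in case (cols)
 [[ 0.003  1.     0.001]
 [ 1.    -0.003 -0.001]
 [-0.001  0.001 -1.   ]] j [-0.15  0.55  1.8  -0.    0.8   1.61]
```

View pics/s1.png

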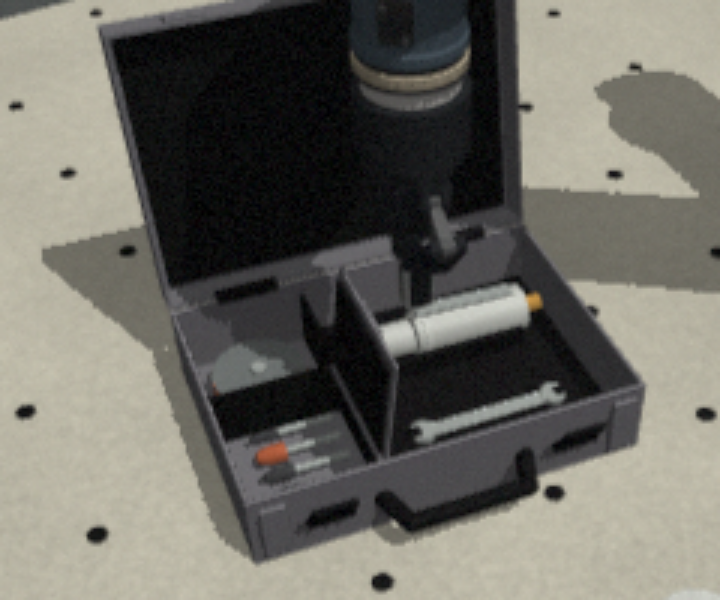

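The shut fingers are on the grinder side of the flap (flap at about 370,360), clear of the grinder. Next I sweep the flap over.

```bash
python3 -m jog '[[[0,0,0,15,-2,0,-1],[0,0,0,30,-3,0,-1],[0,0,0,37,-3,0,-1],[0,0,0,43,-3,0,-1],[0,0,0,51,-3,0.5,-1],[0,0,0,60,-3,2,-1],[0,0,0,68,-3,4,-1],[0,0,0,77,-3,8,-1],[0,0,0,85,-3,12,-1],[0,0,0,91,-3,18,-1],[0,0,0,97,-3,24,-1],[0,0,0,103,-3,32,-1]]]' ; python3 -c "
from h import *;where()"
```

```text
time: 4.58
tool_pos: [0.6193, 0.0185, 0.0926]
tcp_rot: [3.127, -0.286, 0.003]
force: [-0.5, -0.0, 1.6]
width: 0.003
t 4.58 case xyz mm [-47.2  99.3  92.6] F(case) [ 0.1 -0.5  1.6] w 0.0
tool axes in case (cols)
 [[ 0.002  1.     0.001]
 [ 1.    -0.002  0.002]
 [ 0.002  0.001 -1.   ]] j [-0.15  0.7   1.56 -0.    0.89  1.6 ]
```

```bash
python3 -m jog '[[[0,0,0,4,0,8,-1],[0,0,0,7,0,16,-1],[0,0,0,9,0,22,-1],[0,0,0,11,0,28,-1],[0,0,0,13,0,32,-1],[0,0,0,15,0,34,-1],[0,0,0,16,0,35,-1],[0,0,0,16,0,36,-1]]]' ; python3 -c "
from h import *;where()"
```

```text
time: 5.25
tool_pos: [0.6318, 0.0163, 0.0587]
tcp_rot: [3.128, -0.285, -0.009]
force: [-10.8, 1.3, 23.9]
width: 0.002
t 5.25 case xyz mm [-47.3 112.   58.7] F(case) [  0.6 -10.8  23.9] w 0.0
tool axes in case (cols)
 [[ 0.002  1.     0.002]
 [ 1.    -0.002 -0.006]
 [-0.006  0.002 -1.   ]] j [-0.15  0.76  1.53 -0.    0.85  1.6 ]
```

```bash
python3 -m jog '[[[0,0,0,0,0,-10,-1],[0,0,0,0,0,-40,-1],[0,0,0,0,0,-80,-1],[0,0,0,0,0,-120,-1],[0,0,0,0,0,-160,-1],[0,0,0,0,0,-200,-1],[0,0,0,0,0,-240,-1],[0,0,0,0,0,-280,-1],[0,0,0,0,0,-310,-1],[0,0,0,0,0,-325,-1],[0,0,0,0,0,-325,-1]]]' ; python3 -c "
from h import *;where()
C=np.load('C.npy')
im,w=cloud('scene');cv2.imwrite('pics/s2.png',cv2.resize(cv2.cvtColor(im,cv2.COLOR_RGB2BGR)[60:260,110:350],None,fx=3,fy=3))
L=((w-C[:3,3])@C[:3,:3]).reshape(-1,3)
for y in (.06,.08,.1,.12,.135):
    q=L[(abs(L[:,1]-y)<.008)&(abs(L[:,0]+.047)<.045)&(L[:,2]<.16)];print(y,len(q),np.percentile(q[:,2],[5,50,95]).round(4))
"
```

```text
time: 6.17
tool_pos: [0.6356, 0.0163, 0.3892]
tcp_rot: [3.127, -0.285, 0.007]
force: [-0.1, 1.0, 0.9]
width: 0.001
t 6.17 case xyz mm [-48.1 115.8 389.2] F(case) [-1.  -0.3  0.9] w 0.0
tool axes in case (cols)
 [[ 0.002  1.     0.001]
 [ 1.    -0.002  0.005]
 [ 0.005  0.001 -1.   ]] j [-0.15  0.41  1.19 -0.    1.53  1.6 ]
0.06 192 [0.0565 0.0583 0.0602]
0.08 199 [0.0569 0.0584 0.0603]
0.1 198 [0.0567 0.0584 0.0601]
0.12 201 [0.0568 0.0584 0.0603]
0.135 300 [0.0023 0.0577 0.0608]
```

View pics/s2.png

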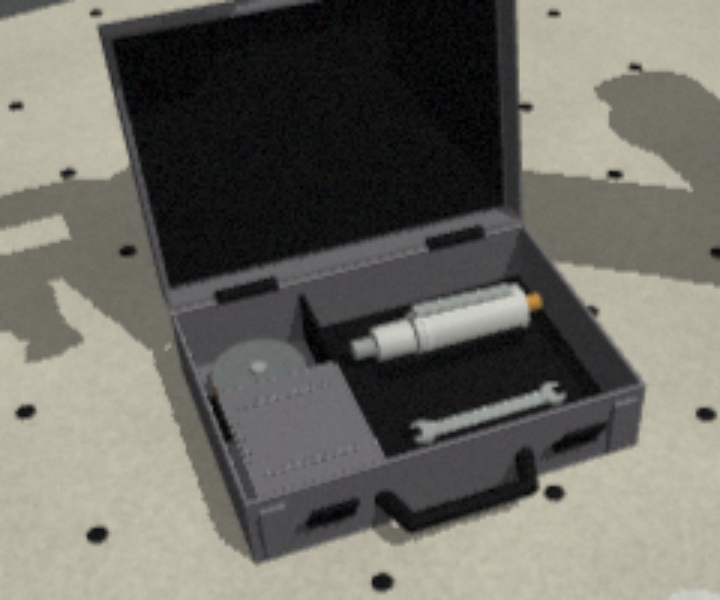

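The flap is flat: its surface reads z = 58.4 mm from hinge to edge, and the grinder hasn't moved. Now I go over and behind the lid.

```bash
python3 -m jog '[[[0,0,0,-116,298,0,-1],[0,0,0,-116,298,0,-1],[0,0,0,-116,298,0,-1],[0,0,0,-116,298,0,-1],[0,0,0,-116,298,0,-1],[0,0,0,-116,298,0,-1],[0,0,0,-116,298,0,-1],[0,0,0,-116,298,0,-1],[0,0,0,-116,298,0,-1],[0,0,0,-116,298,20,-1],[0,0,0,-116,298,60,-1],[0,0,0,-116,298,100,-1]]]' ; python3 -c "
from h import *;where()"
```

```text
time: 7.22
tool_pos: [0.4664, -0.2554, 0.2848]
tcp_rot: [3.127, -0.285, 0.001]
force: [0.9, -0.7, -0.9]
width: -0.001
t 7.22 case xyz mm [249.5  -2.1 284.8] F(case) [ 0.5  1.  -0.9] w -0.0
tool axes in case (cols)
 [[ 0.002  1.     0.002]
 [ 1.    -0.002  0.   ]
 [ 0.     0.002 -1.   ]] j [-0.71  0.34  1.6  -0.    1.2   1.04]
```

```bash
python3 -m jog '[[[0,0,0,0,-10,20,-1],[0,0,0,0,-30,35,-1],[0,0,0,0,-45,35,-1],[0,0,0,0,-53,35,-1],[0,0,0,0,-60,35,-1],[0,0,0,0,-67,35,-1],[0,0,0,0,-74,35,-1],[0,0,0,0,-81,35,-1],[0,0,0,0,-88,35,-1],[0,0,0,0,-95,35,-1],[0,0,0,0,-97,35,-1]]]' ; python3 -c "
from h import *;where()
C=np.load('C.npy')
im,w=cloud('scene');cv2.imwrite('pics/s3.png',cv2.resize(cv2.cvtColor(im,cv2.COLOR_RGB2BGR)[20:260,110:350],None,fx=2.4,fy=2.4))
L=((w-C[:3,3])@C[:3,:3]).reshape(-1,3)
for z in (.12,.16,.2,.24):
    q=L[(abs(L[:,2]-z)<.008)&(abs(L[:,1])<.14)&(L[:,0]>.06)&(L[:,0]<.19)];print(z,len(q),np.percentile(q[:,0],[5,50,95]).round(4))
"
```

```text
time: 8.13
tool_pos: [0.4847, -0.1601, 0.2505]
tcp_rot: [3.125, -0.285, 0.004]
force: [-0.6, -3.8, 2.1]
width: -0.002
t 8.13 case xyz mm [152.5  -1.1 250.5] F(case) [3.8 0.1 2.1] w -0.0
tool axes in case (cols)
 [[ 0.002  1.     0.003]
 [ 1.    -0.002  0.003]
 [ 0.003  0.003 -1.   ]] j [-0.54  0.35  1.7  -0.    1.09  1.22]
0.12 688 [0.1145 0.1176 0.1205]
0.16 743 [0.1189 0.1219 0.1249]
0.2 802 [0.1234 0.1261 0.129 ]
0.24 883 [0.1279 0.1306 0.1335]
```

View pics/s3.png

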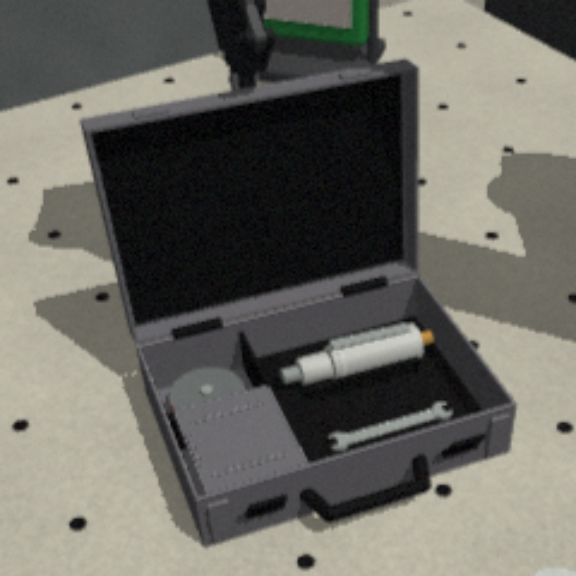

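Contact is made: force is 3.8 N and the lid is at about 1.68 rad. The contact x is about 10 mm lower than my model predicts, so I'll recheck the case frame.

```bash
python3 - <<'E'
from h import *
C=np.load('C.npy'); loc=lambda W:((W-C[:3,3])@C[:3,:3]).reshape(-1,3)
S=loc(np.load('scene.npy')); T=loc(np.load('top.npy'))
for n,L in(('scene',S),('top',T)):
    r=L[(abs(L[:,2]-.065)<.0025)&(abs(L[:,1])<.2)&(abs(L[:,0])<.16)]
    for a in(0,1):
        h,e=np.histogram(r[:,a],bins=np.arange(-.17,.175,.003)); print(n,'xy'[a],[(round(float(e[i])*1e3),int(h[i])) for i in range(len(h)) if h[i]>25])
    # lid side walls
    q=L[(abs(L[:,1])>.1465)&(abs(L[:,1])<.156)&(L[:,2]>.1)&(L[:,2]<.27)&(L[:,0]>.05)&(L[:,0]<.22)]
    th=np.arctan(.175); xx=q[:,0]-(q[:,2]-.065)*.177
    print(n,'wall x at hinge height',np.percentile(xx,[1,5,25,50,75,95,99]).round(4))
    q=L[(L[:,2]>.272)&(L[:,2]<.3)&(abs(L[:,1])<.15)&(L[:,0]>.05)&(L[:,0]<.25)]
    print('top edge x',np.percentile(q[:,0],[1,5,50,95,99]).round(4),'z',np.percentile(q[:,2],[5,50,95]).round(4))
    # handle side wall outer x
E
```

```text
scene x [(-131, 87), (-128, 116), (79, 40), (82, 96), (85, 79), (88, 66), (91, 49), (94, 52), (97, 62), (100, 78), (103, 65), (106, 67), (109, 71), (112, 110), (115, 30)]
scene y [(-152, 70), (-149, 42), (52, 39), (148, 46), (151, 77)]
scene wall x at hinge height [0.0842 0.0856 0.0894 0.0969 0.1084 0.1132 0.1154]
top edge x [0.1223 0.1235 0.1315 0.1497 0.1514] z [0.2725 0.2753 0.2781]
top x [(-131, 28), (-128, 121), (-125, 54), (82, 80), (85, 90), (88, 35), (91, 37), (94, 84), (97, 106), (100, 122), (103, 138), (106, 140), (109, 152), (112, 93)]
top y [(-155, 31), (-152, 107), (-149, 38), (148, 85), (151, 61)]
top wall x at hinge height [0.0853 0.086  0.0906 0.0996 0.1101 0.115  0.1163]
top edge x [0.124  0.1255 0.1379 0.1515 0.1533] z [0.2732 0.2764 0.2797]
```

The case's x origin was 22.5 mm off, which puts the hinge at 85.5 in my frame. That correction explains the contact. Now I arc the lid down gently.

```bash
python3 -m jog '[[[0,0,0,0,-8,0,-1],[0,0,0,0,-16,0,-1],[0,0,0,0,-24,0,-1],[0,0,0,0,-32,-1,-1],[0,0,0,0,-40,-1,-1],[0,0,0,0,-48,-2,-1],[0,0,0,0,-56,-2,-1],[0,0,0,0,-64,-1,-1],[0,0,0,0,-72,0,-1],[0,0,0,0,-80,1,-1],[0,0,0,0,-88,2,-1],[0,0,0,0,-96,4,-1]]]' ; python3 -c "
from h import *;where()"
```

```text
time: 9.18
tool_pos: [0.5022, -0.0647, 0.2461]
tcp_rot: [3.126, -0.285, 0.004]
force: [0.5, -2.1, 2.4]
width: 0.001
t 9.18 case xyz mm [ 55.5  -1.  246.1] F(case) [2.  0.9 2.4] w 0.0
tool axes in case (cols)
 [[ 0.002  1.     0.002]
 [ 1.    -0.002  0.003]
 [ 0.003  0.002 -1.   ]] j [-0.35  0.35  1.71 -0.    1.08  1.41]
```

```bash
python3 -m jog '[[[0,0,0,0,-12,2.5,-1],[0,0,0,0,-23,6,-1],[0,0,0,0,-31,9.5,-1],[0,0,0,0,-38,13,-1],[0,0,0,0,-45,17,-1],[0,0,0,0,-52,21,-1],[0,0,0,0,-59,25.5,-1],[0,0,0,0,-66,30,-1],[0,0,0,0,-72,35,-1],[0,0,0,0,-79,40,-1],[0,0,0,0,-85,45,-1],[0,0,0,0,-90,51,-1]]]' ; python3 -c "
from h import *;where()"
```

```text
time: 10.18
tool_pos: [0.5187, 0.0244, 0.1943]
tcp_rot: [3.126, -0.285, 0.004]
force: [0.1, -0.5, 3.0]
width: -0.001
t 10.18 case xyz mm [-35.1  -0.7 194.3] F(case) [0.4 0.2 3. ] w -0.0
tool axes in case (cols)
 [[ 0.002  1.     0.002]
 [ 1.    -0.002  0.003]
 [ 0.003  0.002 -1.   ]] j [-0.17  0.44  1.74 -0.    0.97  1.59]
```

```bash
python3 -m jog '[[[0,0,0,0,-6,6,-1],[0,0,0,0,-11,12,-1],[0,0,0,0,-16,18,-1],[0,0,0,0,-20,25,-1],[0,0,0,0,-25,32,-1],[0,0,0,0,-29,39,-1],[0,0,0,0,-33,46,-1],[0,0,0,0,-36,53,-1],[0,0,0,0,-39,60,-1],[0,0,0,0,-41,66,-1],[0,0,0,0,-43,72,-1],[0,0,0,0,-45,77,-1]]]' ; python3 -c "
from h import *;where()"
```

```text
time: 11.18
tool_pos: [0.5267, 0.0686, 0.1164]
tcp_rot: [3.126, -0.284, 0.003]
force: [1.2, -0.8, 1.8]
width: 0.003
t 11.18 case xyz mm [-80.   -0.7 116.4] F(case) [0.6 1.3 1.8] w 0.0
tool axes in case (cols)
 [[ 0.002  1.     0.002]
 [ 1.    -0.002  0.002]
 [ 0.002  0.002 -1.   ]] j [-0.08  0.57  1.77 -0.    0.8   1.68]
```

```bash
python3 -m jog '[[[0,0,0,0,-1,4,-1],[0,0,0,0,-2,8,-1],[0,0,0,0,-3,11,-1],[0,0,0,0,-4,14,-1],[0,0,0,0,-4,16,-1],[0,0,0,0,-5,18,-1],[0,0,0,0,-5,20,-1],[0,0,0,0,-5,21.5,-1],[0,0,0,0,-5,22.5,-1],[0,0,0,0,-5,23,-1],[0,0,0,0,-5,23,-1]]]' ; python3 -c "
from h import *;where()"
```

```text
time: 12.1
tool_pos: [0.5275, 0.0737, 0.094]
tcp_rot: [3.126, -0.284, 0.003]
force: [-0.8, 0.6, 5.6]
width: -0.003
t 12.1 case xyz mm [-85.1  -0.8  94. ] F(case) [-0.5 -0.9  5.6] w -0.0
tool axes in case (cols)
 [[ 0.002  1.     0.002]
 [ 1.    -0.002  0.002]
 [ 0.002  0.002 -1.   ]] j [-0.07  0.61  1.78 -0.    0.75  1.69]
```

Force is only 5.6 N at z = 94.0, so I'll press a little more until the contact is firm.

```bash
python3 -m jog '[[[0,0,0,0,0,0.5,-1],[0,0,0,0,0,1,-1],[0,0,0,0,0,1.5,-1],[0,0,0,0,0,2,-1],[0,0,0,0,0,2,-1],[0,0,0,0,0,2,-1]]]' ; python3 -c "
from h import *;where()"
```

```text
time: 12.6
tool_pos: [0.5276, 0.0737, 0.0939]
tcp_rot: [3.126, -0.284, 0.004]
force: [-2.5, 0.1, 15.4]
width: 0.002
t 12.6 case xyz mm [-85.2  -0.8  93.9] F(case) [ 0.3 -2.5 15.4] w 0.0
tool axes in case (cols)
 [[ 0.001  1.     0.002]
 [ 1.    -0.001  0.003]
 [ 0.003  0.002 -1.   ]] j [-0.07  0.61  1.78 -0.    0.74  1.69]
```

The lid has bottomed out: force rose to 15 N and z stayed at 93.9. Now I retreat upward and check.

```bash
python3 -m jog '[[[0,0,0,0,0,-6,-1],[0,0,0,0,0,-20,-1],[0,0,0,0,0,-50,-1],[0,0,0,0,0,-90,-1],[0,0,0,0,0,-130,-1],[0,0,0,0,0,-170,-1],[0,0,0,0,0,-210,-1],[0,0,0,0,0,-240,-1],[0,0,0,0,0,-250,-1],[0,0,0,0,0,-250,-1],[0,0,0,0,0,-250,-1],[0,0,0,0,0,-250,-1]]]' ; python3 -c "
from h import *;where()
C=np.load('C.npy')
S0=np.load('scene.npy')
im,w=cloud('scene');cv2.imwrite('pics/s4.png',cv2.cvtColor(im,cv2.COLOR_RGB2BGR))
L=((w-C[:3,3])@C[:3,:3]).reshape(-1,3)
q=L[(abs(L[:,2]-.09)<.02)&(abs(L[:,1])<.14)&(L[:,0]>-.12)&(L[:,0]<.08)]
k=np.linalg.lstsq(np.c_[q[:,:2],np.ones(len(q))],q[:,2],rcond=None)[0];print('slopes rad',k[:2],'z at free edge',k[2]-.11*k[0],'near hinge',k[2]+.07*k[0])
L0=((S0-C[:3,3])@C[:3,:3])[240:380,255:395];print('cans/tape moved px',(np.abs(L.reshape(384,512,3)[240:380,255:395,2]-L0[...,2])>.015).sum())
"
```

```text
time: 13.6
tool_pos: [0.5255, 0.0744, 0.3415]
tcp_rot: [3.126, -0.284, -0.004]
force: [-0.8, -0.1, -0.2]
width: -0.0
t 13.6 case xyz mm [-85.5  -2.9 341.5] F(case) [ 0.2 -0.7 -0.2] w -0.0
tool axes in case (cols)
 [[ 0.002  1.     0.003]
 [ 1.    -0.002 -0.002]
 [-0.002  0.003 -1.   ]] j [-0.07  0.28  1.52 -0.    1.34  1.68]
slopes rad [-0.00026994  0.00011538] z at free edge 0.09360099832317921 near hinge 0.0935524096312925
cans/tape moved px 0
```

View pics/s4.png

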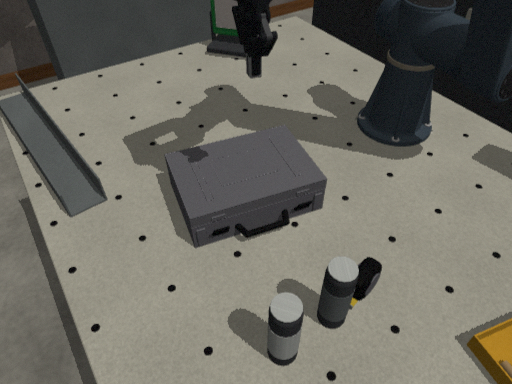

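The picture shows the lid shut flush (case at about 245,185). The cans and the tape measure haven't moved, and the gripper is clear at the top (255,60).

```bash
python3 -c "from workcell import *;print(finish_job())"
```

```text
the job is handed in; nothing more can be done
None
```

The case is closed and the job is handed in, at about 14 s of robot time out of the 64 s allowed. With shut fingers I swept the flap down from the grinder side and pressed it flat. I then pushed the lid over from behind in a slow arc and pressed it shut.

**Flap:** it measured 58.4 mm high along its length, against 59 mm nominal, and the peak pressing force I saw was about 26 N.

**Lid:** its top is level to within 0.0003 rad at 93.6 mm, against 94 mm nominal. It stopped moving under a 15 N press.

**Everything else:** the cans and tape measure showed no change in depth. The grinder was in place in the last pictures before the lid closed and can't be seen now. The arm is clear, with nothing touching.

**Disagreement:** my first fit of the case was 22.5 mm off along its x. I noticed when the lid touched the fingers, and corrected the hinge position before swinging it.

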